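# Loosen the photometer's knurled clamp ring and push its filter slide home

### The arm

A 6-joint arm with a two-finger parallel gripper is mounted at the origin on the work surface. World frame = base frame: x ahead of the robot, y to its left, z up, the work surface at z = 0. Lengths are in m, angles in rad, forces in N, time in s.
With the tool pointing down it reaches from about 0.3 to 0.85 m from the base axis. Payload 4.2 kg.
Tool frame: the origin (TCP) lies midway between the tips of the shut fingers; the grasp point (between the pads) lies behind it (env.tcp_to_grasp is the z of the grasp point in the tool frame, in m); z points along the fingers, y is the line along which they close (so a half turn about z gives the same grasp; the last joint's range is limited). The gripper opens to 91 mm and grips with 3 to 60 N. Pads are 32 mm wide; open, the fingers measure 118 mm over their backs; the gripper's body (76 mm by 178 mm) begins 60 mm behind the grasp point.
Start: joints at [-1.257, 0.32, 1.565, -0, 1.257, -0.02], TCP at [0.188, -0.543, 0.214] pointing down, gripper open.
Joint ranges: [-3.11, 3.11], [-0.84, 2.01], [0.21, 2.61], [-1.34, 4.49], [0.05, 2.63], [-2.56, 2.56]. Speed limits (rad/s): [2.57, 2.57, 3.14, 3.14, 3.14, 3.14].

### API

Orientations are given as [roll, pitch, yaw] about the fixed x, y, z axes, in that order (R = Rz(yaw) Ry(pitch) Rx(roll)).
In Python, from rig import env gives the robot as it stands.
- The arm moves only by the tool play_rows, never from a script. Its argument "series" is text: rows parted by semicolons, each of 6 numbers parted by spaces: the shift along the world's x, y, z as a fraction of full scale, then the turn, a rotation vector about the world's x, y, z as a fraction of full scale. A call has 1 to 5 rows; each row is the pose to reach, as a shift and turn from the pose commanded when the call began; what a row does not reach only later rows make up. Full scale, the value 1, is 0.3 m for a shift and 1.5 rad for a turn. A row lasts 1/8 s, in which the tool goes at most 62.5 mm and 10.7 degrees, less where a joint would pass 70% of its speed; a pose out of reach is approached as far as the arm can. A call with a number of a shift or a turn outside -1 to 1 is refused whole. A call with a gripper value outside its range is refused whole. "fingers" is the closure, from -1 (fully open) to 1 (shut), so that 0 is half open, set as the call begins (left out, the last holds). The fingers move at their own pace and stop on an object; "force" is the grip in N (left out, the last holds). Time passes only in rows, so rows that repeat a pose let the fingers close. It gives the time, the measured TCP pose, the force, the opening and the grip force at its end, in the units of the state.
- env.read_state(): the state, without advancing time (a new reading comes with each control period).
- env.read_camera(name): name is "scene" or "side" or "wrist"; returns a dict with "pixels" (420x560x3 uint8, blue, green, red), "fx", "fy", "cx", "cy" (pixels), "k1" (the pictures are not rectified: a ray, as slopes to the right and down, at radius r is drawn at 1 + k1 r^2 times it, then the intrinsics apply), "position" and "orientation" of the camera in the world. Camera axes: x right, y up, looking along -z (the intrinsics and any distortion apply to the point x, -y, -z); pixel columns grow to the right and rows downward; lengths in m; the calibration is good to about 2 mm. A picture is of the moment at which its call begins. There is no depth.
- env.close_job(): hands the job in; it is judged then, once.
The state is a dict: "time_s": time; "q": joint angles; "qvel": joint speeds; "tau": joint torques, N m; "tool_pos": TCP position; "tool_rot": TCP orientation; "ft_force": force on the tool from outside, world axes, zero at the start; "ft_torque": the same for the moment, N m; "finger_gap": opening from 0.0 (shut) to 1.0 (fully open); "grasp_force": force on a finger pad.
Only numpy, scipy, OpenCV 4.12 (cv2) and the standard library are available. Lean on these libraries where they do the work, as an engineer would, in place of code of your own. Each camera call takes 0.05 s, during which the arm holds its last target. There are 200 camera calls.

### The job

The big knurled clamp ring on top of the grey photometer locks the filter slide. Roll the ring loose with a fingertip against its rim, anticlockwise seen from above, until its dark index bar has passed the arrow on the case once and stands at the arrow for the second time, and wind it no further than that; then push the filter slide's black end pad fully home into the case with the fingertips. Nothing is gripped or lifted, the other things on the table stay where they are, and you finish clear of everything.

Things in the scene. Friction and masses are not known exactly. Their poses are not given: they have to be found in the camera images.
- case: Photometer, a fixed grey steel box on the table, 190 mm along its x, 220 mm along its y, 60 mm high. Origin at the centre of its underside, z up. The ring turns on the vertical axis through this origin; the filter slide sticks out of the middle of its +y side; the arrow lies on top on its +x side. Its place varies by 10 to 20 cm, its yaw by 0.3 rad either way.
- ring (a joint): Angle of the knurled ring in rad over whole turns, growing anticlockwise seen from above (loosening). 0 = tight, index bar at the arrow; one full turn 6.283, two 12.566. It starts between 0.4 and 2.2 (already eased by under half a turn). Steady friction about 0.10 N m (2 N at the rim); stays where left; rises 2 mm per turn. It can be wound to 18.8, which is too far.
- ring_center (a point): Centre of the ring's top face, on its vertical axis. The ring is an aluminium disc with a dark window, 100 mm over its 36 upright ridges (about 2 mm proud), 20 mm high: its rim reaches from this point to 20 mm below it. When tight the top is 82 mm above the table, the lower edge 2 mm above the case. The case top round it is bare and flat.
- index (a point): Middle of the dark index bar (16 x 7 mm, flat) on the ring's top face, 38 mm from the ring's axis; goes round with the ring.
- pointer (a point): Tip of the flat dark arrow on the case top, 62 mm from the ring's axis on the case's +x side; it points at the ring and stands no more than 1 mm above the case. The index bar stands at the arrow when it lies in the same direction from the ring's axis.
- slide (a joint): Travel of the filter slide in m, growing as it is pushed into the case (along the case's -y). 0 = fully out, 0.040 = home at its stop; starts between 0 and 0.005. Friction about 2 N; stays where left; blocked at about 0.010 until the ring has been loosened by roughly 1.6 to 1.8 turns from tight.
- slide_pad (a point): Centre of the outer face of the slide's black end pad: an upright plate 40 mm wide (along the case's x), 40 mm high (from 11 to 51 mm above the table), 12 mm thick, facing the case's +y. This point is 31 mm above the table, 60 mm out from the case's side at travel 0 and 20 mm out when home.
- lens_cap: Loose black lens cap, disc of 48 mm diameter, 12 mm high, on the table beside the slide pad, near the case's +x +y corner; origin under its centre.
- thumb_nut: Loose aluminium thumb nut, 30 mm diameter, 22 mm high, on the table near the case's -x +y corner; origin under its centre.
- multimeter: Loose grey hand multimeter 150 x 75 x 42 mm, lying along the case's -y side; origin under its centre.
- mouse: Loose black computer mouse 105 x 60 x 34 mm, at the robot's right; origin under its centre.
- mug: Loose white mug, 80 mm diameter, 92 mm high, at the robot's left; origin under its centre.
- coil: Loose coil on a wooden spool, 72 mm diameter, 52 mm high, at the far left; origin under its centre.
- screwdriver: Loose screwdriver lying on the table at the robot's left; origin under its middle.

How it is judged:
On the way, in this order (a step that is already met when the one before it is completed fails the run):
1. the ring has been loosened to two full turns from tight, index bar at the arrow, with the slide still out (value of joint ring between 12.0164 and 13.1164 rad and value of joint slide below 0.015 m), for 0.2 s.
2. the filter slide is pushed fully home (value of joint slide above 0.037 m), for 0.2 s.
At the end, for the whole second after the job is handed in: The ring rests at two full turns from tight (12.57 rad, within 0.55 rad either way) and the filter slide is home (travel over 37 of 40 mm) (value of joint ring between 12.0164 and 13.1164 rad and value of joint slide above 0.037 m and velocity of joint ring between -0.05 and 0.05 rad/s); the robot touches nothing.
It fails at once if the ring is wound more than about a quarter turn past the second meeting with the arrow (value of joint ring above 14.0664 rad).
It fails at once if a bystander is pushed more than 25 mm away or lifted (distance of any of lens_cap, thumb_nut, multimeter, mouse, mug, coil, screwdriver from where it was at the start of the episode above 0.025 m).
It also fails if it takes over 67 s, if anything falls off the work surface, if the arm or the gripper's body presses on something with over 40 N, if the wrist force passes 120 N, or if a joint passes its speed limit or range.

## Working session

There is one attempt and no reset: what is moved stays moved. The work goes in short steps, Python scripts to look and compute and a tool call to move; the robot and the scene stay as the last step left them, time stands still between calls to the robot, and variables do not carry over. Pictures are saved under pics/ and viewed, at most 10 in all, crops included, and the job is handed in when it is done.

Besides the shell and the picture viewer there is one more tool, called as name(argument=value, ...), one argument or row to a line, values as JSON. play_rows: Moves the arm, as the interface text tells. Shift numbers are shares of 0.3 m and turn numbers shares of 1.5 rad, none past 1 either way. Its arguments: {"type":"object","properties":{"series":{"type":"string"},"fingers":{"type":"number"},"force":{"type":"number"}},"required":["series"]}

```bash
mkdir -p pics; ls
cat > h.py <<'E'
import numpy as np, cv2
from rig import env
from scipy.spatial.transform import Rotation as R
def ori(o):
    o=np.array(o,float)
    if o.shape==(3,3): return o
    return R.from_euler('xyz',o).as_matrix() if o.size==3 else R.from_quat(o).as_matrix()
def ray(c,u,v):
    p=np.array([(u-c['cx'])/c['fx'],(v-c['cy'])/c['fy']]); q=p.copy()
    for _ in range(20): q=p/(1+c['k1']*(q@q))
    d=ori(c['orientation'])@np.array([q[0],-q[1],-1]); return np.array(c['position']),d
def onz(c,u,v,z):
    p,d=ray(c,u,v); return p+d*(z-p[2])/d[2]
def proj(c,P):
    x=ori(c['orientation']).T@(np.array(P)-c['position']); s=np.array([x[0],-x[1]])/-x[2]; s=s*(1+c['k1']*(s@s))
    return s*[c['fx'],c['fy']]+[c['cx'],c['cy']]
E
python3 - <<'E'
from h import *
for n in('scene','side'):
    c=env.read_camera(n); cv2.imwrite(f'pics/{n}0.png',c['pixels']); print({k:v for k,v in c.items() if k!='pixels'})
print(env.read_state(), env.tcp_to_grasp)
E
```

```text
pics
{'fx': 485.6903360450773, 'fy': 485.6903360450773, 'cx': 282.15412803552044, 'cy': 210.19340510973325, 'k1': -0.10207955495558169, 'position': array([ 1.33740239, -0.48520108,  1.22610947]), 'orientation': array([0.69490102, 0.00372025, 1.01874689])}
{'fx': 493.9894470831788, 'fy': 493.9894470831788, 'cx': 275.07179840023747, 'cy': 213.7914258742271, 'k1': -0.03143068508906205, 'position': array([-0.09002747,  0.89986546,  0.86665246]), 'orientation': array([ 0.950189  , -0.02239947, -2.5224178 ])}
{'time_s': 0.1, 'q': array([-1.25702735e+00,  3.20235907e-01,  1.56554589e+00, -1.99666364e-05,
        1.25742407e+00, -2.00117551e-02]), 'qvel': array([-0.0001028 , -0.00233287, -0.00329807,  0.00160792,  0.00036458,
        0.00068452]), 'tau': array([ 2.19802096e-03, -4.13326049e+01, -2.32508129e+01,  7.30441441e-02,
        4.21600300e-02, -6.35714150e-05]), 'tool_pos': array([ 0.18822739, -0.5428357 ,  0.21320414]), 'tool_rot': array([-3.13997939e+00, -1.33005174e-05,  3.33786892e-01]), 'ft_force': array([ 0.4952184 ,  0.20314679, -0.39506823]), 'ft_torque': array([-0.02911542, -0.04121661,  0.08318862]), 'grasp_force': 0.0, 'finger_gap': 1.0037669454014284} -0.0188
```

View pics/scene0.png

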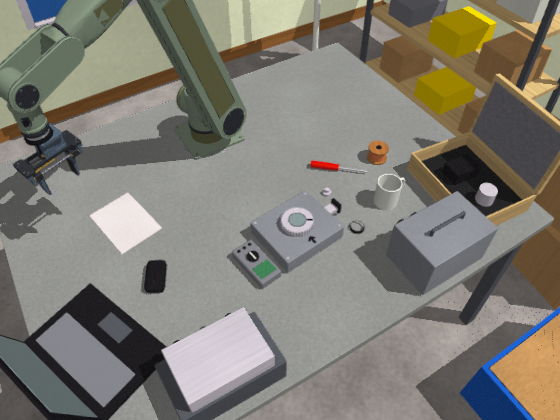

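View pics/side0.png

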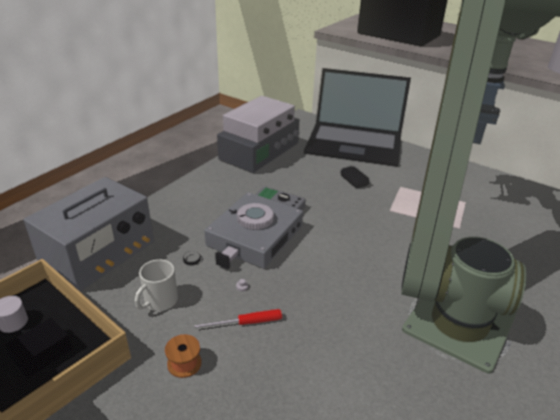

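Scene view: photometer centred near (297,230), ring near (296,220), arrow near (311,239), slide pad near (335,206), multimeter at (256,263), cap at (357,227), nut at (326,191). Side view: ring near (255,214), pad near (227,258). I'll enlarge the scene crop next.

Run:
```python
from h import *
a=cv2.imread('pics/scene0.png')[180:280,240:373]; b=cv2.imread('pics/side0.png')[180:280,195:328]
f=lambda i:cv2.resize(i,None,fx=5.8,fy=5.8,interpolation=cv2.INTER_CUBIC)
cv2.imwrite('pics/c0.png',f(a))
c=env.read_camera('scene')
# bright ring top ellipse
g=cv2.cvtColor(c['pixels'],cv2.COLOR_BGR2GRAY); m=np.zeros_like(g); m[195:245,270:325]=255
t=((g>175)&(m>0)).astype(np.uint8)
cs=max(cv2.findContours(t,0,2)[0],key=cv2.contourArea); e=cv2.fitEllipse(cs); print(e, cv2.contourArea(cs))
print(onz(c,*e[0],.083))
for n,p,z in(('arrow',(311,239),.06),('idx',(309,219),.083),('pad',(335,206),.031)): print(n,onz(c,*p,z))
```

```text
((297.13970947265625, 219.52011108398438), (23.04709243774414, 29.057024002075195), 92.47398376464844) 320.0
[0.57881219 0.03012003 0.083     ]
arrow [0.64789493 0.03534035 0.06      ]
idx [0.59599603 0.06163699 0.083     ]
pad [0.56173256 0.18774361 0.031     ]
```

View pics/c0.png

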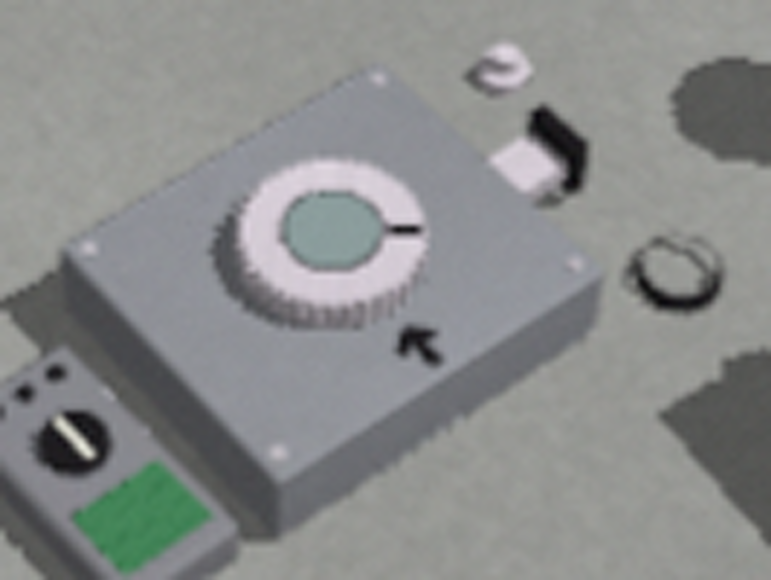

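The crop shows ring-top centre (332,232), index bar (403,230), arrow tip (402,332), screws at (379,77), (575,263), (279,453) and (89,246), and pad outer top edge from (545,107) to (585,150).

Run:
```python
from h import *
c=env.read_camera('scene')
f=lambda u,v,z: onz(c,240+(u+.5)/5.8-.5,180+(v+.5)/5.8-.5,z)
S=np.array([f(*p,.061) for p in((379,77),(575,263),(279,453),(89,246))]); print(S.round(3)); print('ctr',S.mean(0))
r=f(332,232,.083); i=f(403,230,.083); a=f(402,332,.06); print('ring',r,'idx',i,'arrow',a)
ey=(S[0]+S[1]-S[2]-S[3])[:2]; ex=(S[1]+S[2]-S[0]-S[3])[:2]
yw=np.arctan2(-ey[0],ey[1]); print('yaw',yw,np.arctan2(ex[1],ex[0]))
O=(r[:2]+S.mean(0)[:2])/2
ang=lambda p:np.arctan2(*(p[:2]-O)[::-1]); print('arrow yaw',ang(a),np.linalg.norm(a[:2]-O),'idx',ang(i),np.linalg.norm(i[:2]-O))
print('pad top edge',f(545,107,.051),f(585,150,.051))
print('cap',f(675,280,0.01),'nut',f(500,72,.01))
```

```text
[[ 0.485  0.121  0.061]
 [ 0.649  0.136  0.061]
 [ 0.669 -0.06   0.061]
 [ 0.504 -0.075  0.061]]
ctr [0.57671628 0.0306201  0.061     ]
ring [0.57853088 0.02918195 0.083     ] idx [0.59688385 0.061296   0.083     ] arrow [0.63786927 0.03448066 0.06      ]
yaw 0.09973439734774098 0.0938602302647962
arrow yaw 0.07587018414271154 0.06041950292883311 idx 1.0205222332819097 0.03683208318306328
pad top edge [0.5448601 0.192148  0.051    ] [0.5819834  0.19257408 0.051     ]
cap [0.6572272  0.20316804 0.01      ] nut [0.48139716 0.20927679 0.01      ]
```

play_rows(
  series="0.75 0.7 -0.1 0 0 -0.4; 0.75 0.7 -0.1 0 0 -0.4; 0.75 0.7 -0.1 0 0 -0.4; 0.75 0.7 -0.1 0 0 -0.4; 0.75 0.7 -0.1 0 0 -0.4",
  fingers=1,
  force=20,
)

```text
time_s: 0.82
tool_pos: [0.4073, -0.3387, 0.1848]
tool_rot: [3.141, -0.0, -0.267]
ft_force: [0.6, 0.3, 0.6]
finger_gap: 0.488
grasp_force: 0.0
```

play_rows(
  series="0.7 0.9 -0.1 0 0 -0.4; 0.7 0.9 -0.1 0 0 -0.4; 0.7 0.9 -0.1 0 0 -0.4; 0.7 0.9 -0.1 0 0 -0.4; 0.7 0.9 -0.1 0 0 -0.4",
)

```text
time_s: 1.45
tool_pos: [0.5878, -0.1064, 0.1589]
tool_rot: [3.141, -0.0, -0.867]
ft_force: [0.3, -0.6, 0.4]
finger_gap: 0.006
grasp_force: 0.0
```

play_rows(
  series="0.1 0.16 0 0 0 0; 0.15 0.24 -0.1 0 0 0; 0.15 0.24 -0.25 0 0 0; 0.15 0.24 -0.306 0 0 0; 0.15 0.24 -0.306 0 0 0",
)

```text
time_s: 2.08
tool_pos: [0.6311, -0.0364, 0.0665]
tool_rot: [3.14, 0.002, -0.867]
ft_force: [0.7, -0.6, 0.5]
finger_gap: 0.006
grasp_force: 0.0
```

Run:
```python
from h import *
c=env.read_camera('scene'); s=env.read_state(); print(s['tool_pos'],s['tool_rot'],s['q'])
g=cv2.resize(c['pixels'][150:280,240:400],None,fx=4,fy=4,interpolation=cv2.INTER_CUBIC)
w=env.read_camera('wrist')['pixels']; w=cv2.resize(w,(640,480)) 
cv2.imwrite('pics/d1.png',np.hstack([g[:,:400],cv2.resize(w,(400,300))[:].copy() if 0 else cv2.copyMakeBorder(cv2.resize(w,(390,292)),0,228,0,0,0)]))
```

```text
[ 0.6322479  -0.03661573  0.06798057] [-3.14118202e+00 -5.44104818e-04 -8.66888820e-01] [-7.59565826e-02  5.26002778e-01  1.62137599e+00 -1.17082880e-04
  9.93539313e-01  2.36179231e+00]
```

View pics/d1.png

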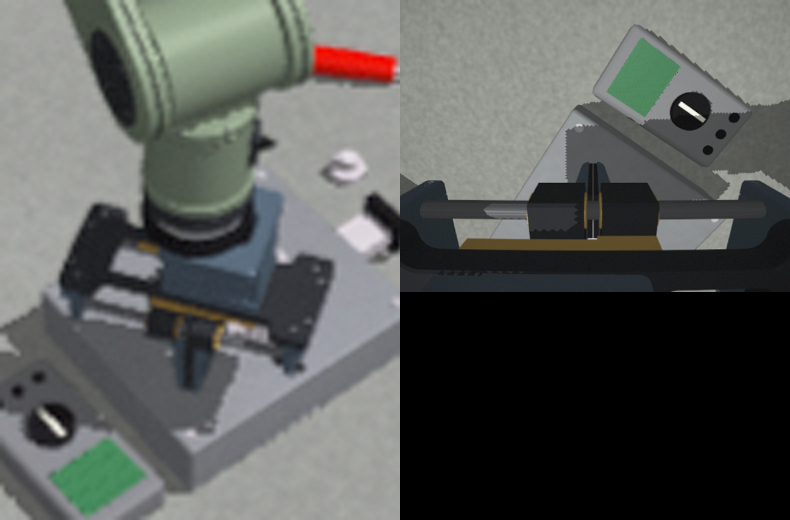

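The scene view shows the shut fingertips at about crop (195,375), over the case just outside the ring's rim. The wrist view faces outward at the multimeter. I'll press in gently next.

play_rows(
  series="-0.015 0.018 0 0 0 0; -0.03 0.036 0 0 0 0; -0.036 0.044 0 0 0 0; -0.04 0.049 0 0 0 0; -0.04 0.049 0 0 0 0",
)

```text
time_s: 2.8
tool_pos: [0.6241, -0.0242, 0.0694]
tool_rot: [-3.137, -0.011, -0.865]
ft_force: [6.9, -8.8, -1.3]
finger_gap: 0.006
grasp_force: 5.4
```

play_rows(
  series="-0.004 0.005 0 0 0 0; -0.004 0.005 0 0 0 0; -0.004 0.005 0 0 0 0",
)

```text
time_s: 3.18
tool_pos: [0.6243, -0.0236, 0.0696]
tool_rot: [-3.136, -0.014, -0.865]
ft_force: [9.6, -11.1, -1.2]
finger_gap: 0.006
grasp_force: 7.0
```

```bash
cat > orb.py <<'E'
import numpy as np,sys
# orb.py x y theta_start ncalls [rc]: rows for orbit from commanded xy
x,y,t,n=map(float,sys.argv[1:5]); rc=float(sys.argv[5]) if len(sys.argv)>5 else .065
d=float(sys.argv[6]) if len(sys.argv)>6 else .18
p=np.array([x,y]); O=np.array([.5775,.030])
for c in range(int(n)):
    out=[]
    for k in range(1,6):
        T=t+d*k; s=np.round((O+rc*np.array([np.cos(T),np.sin(T)])-p)/.3,3)
        out.append(f"{s[0]:g} {s[1]:g} 0 0 0 {d*k/1.5:.3g}")
    print('; '.join(out)); p=p+s*.3; t+=5*d; print(p.round(4),round(t,3))
E
python3 orb.py .619 -.0204 -.882 6
```

```text
0.027 0.028 0 0 0 0.12; 0.049 0.06 0 0 0 0.24; 0.066 0.095 0 0 0 0.36; 0.075 0.133 0 0 0 0.48; 0.078 0.172 0 0 0 0.6
[0.6424 0.0312] 0.018
-0.004 0.039 0 0 0 0.12; -0.015 0.076 0 0 0 0.24; -0.033 0.111 0 0 0 0.36; -0.056 0.142 0 0 0 0.48; -0.085 0.168 0 0 0 0.6
[0.6169 0.0816] 0.918
-0.033 0.021 0 0 0 0.12; -0.069 0.035 0 0 0 0.24; -0.107 0.043 0 0 0 0.36; -0.146 0.044 0 0 0 0.48; -0.184 0.038 0 0 0 0.6
[0.5617 0.093 ] 1.818
-0.037 -0.013 0 0 0 0.12; -0.071 -0.032 0 0 0 0.24; -0.101 -0.057 0 0 0 0.36; -0.126 -0.087 0 0 0 0.48; -0.145 -0.121 0 0 0 0.6
[0.5182 0.0567] 2.718
-0.013 -0.037 0 0 0 0.12; -0.019 -0.075 0 0 0 0.24; -0.018 -0.114 0 0 0 0.36; -0.01 -0.152 0 0 0 0.48; 0.005 -0.188 0 0 0 0.6
[5.197e-01 3.000e-04] 3.618
0.021 -0.033 0 0 0 0.12; 0.047 -0.062 0 0 0 0.24; 0.079 -0.085 0 0 0 0.36; 0.113 -0.103 0 0 0 0.48; 0.151 -0.114 0 0 0 0.6
[ 0.565  -0.0339] 4.518
```

play_rows(
  series="0.027 0.028 0 0 0 0.12; 0.049 0.06 0 0 0 0.24; 0.066 0.095 0 0 0 0.36; 0.075 0.133 0 0 0 0.48; 0.078 0.172 0 0 0 0.6",
)

```text
time_s: 3.8
tool_pos: [0.6461, 0.0314, 0.0693]
tool_rot: [3.14, -0.01, 0.04]
ft_force: [5.3, -2.1, 0.3]
finger_gap: 0.006
grasp_force: 2.4
```

play_rows(
  series="-0.004 0.039 0 0 0 0.12; -0.015 0.076 0 0 0 0.24; -0.033 0.111 0 0 0 0.36; -0.056 0.142 0 0 0 0.48; -0.085 0.168 0 0 0 0.6",
)

```text
time_s: 4.42
tool_pos: [0.6163, 0.0828, 0.068]
tool_rot: [3.141, -0.001, 0.94]
ft_force: [0.3, 0.5, 0.5]
finger_gap: 0.005
grasp_force: 0.0
```

Run:
```python
from h import *
c=env.read_camera('scene'); s=env.read_state(); print(s['tool_pos'],s['tool_rot'],s['q'],s['ft_force'])
d=env.read_camera('side')
f=lambda i:cv2.resize(i,None,fx=3.9,fy=3.9,interpolation=cv2.INTER_CUBIC)
cv2.imwrite('pics/d2.png',np.hstack([f(c['pixels'][170:270,245:345]),f(d['pixels'][160:260,205:305])]))
```

```text
[0.61466078 0.08361522 0.06782419] [-3.14019969e+00  2.82758469e-04  9.44277090e-01] [1.16267822e-01 5.09334883e-01 1.65312918e+00 8.83414247e-04
 9.80346047e-01 7.42294981e-01] [-1.09483096  0.43964914 -0.41226388]
```

View pics/d2.png

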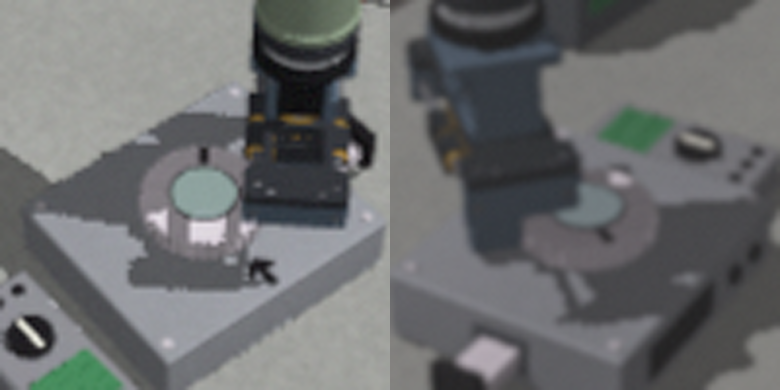

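Scene crop: index bar now at (203,156), window centre (204,193), so the ring has turned anticlockwise. The side crop shows the bar at (603,234).

```bash
python3 - <<'E'
from h import *
c=env.read_camera('scene'); d=env.read_camera('side')
f=lambda u,v,z=.0835: onz(c,245+(u+.5)/3.9-.5,170+(v+.5)/3.9-.5,z)
g=lambda u,v,z=.0835: onz(d,205+(u-390+.5)/3.9-.5,160+(v+.5)/3.9-.5,z)
for n,i,w in(('sc',f(203,156),f(204,193)),('sd',g(603,234),g(590,205))):
    v=(i-w)[:2]; print(n,i,w,np.linalg.norm(v),np.arctan2(v[1],v[0])-.09)
E
sed -i 's/\.030\]/.026]/' orb.py; python3 orb.py .6169 .0816 .97 1 .0605
```

```text
sc [0.54571811 0.04972512 0.0835    ] [0.57750404 0.03021876 0.0835    ] 0.037294012785263286 2.501175717206918
sd [0.54984753 0.04486364 0.0835    ] [0.57778651 0.02290001 0.0835    ] 0.03553853463098789 2.385367479785624
-0.049 -0.001 0 0 0 0.12; -0.083 0.011 0 0 0 0.24; -0.119 0.016 0 0 0 0.36; -0.155 0.015 0 0 0 0.48; -0.191 0.007 0 0 0 0.6
[0.5596 0.0837] 1.87
```

```bash
python3 orb.py .6169 .0816 .94 4 .062
```

```text
-0.041 0.001 0 0 0 0.12; -0.076 0.014 0 0 0 0.24; -0.113 0.02 0 0 0 0.36; -0.15 0.021 0 0 0 0.48; -0.186 0.014 0 0 0 0.6
[0.5611 0.0858] 1.84
-0.035 -0.013 0 0 0 0.12; -0.067 -0.032 0 0 0 0.24; -0.095 -0.057 0 0 0 0.36; -0.118 -0.086 0 0 0 0.48; -0.136 -0.119 0 0 0 0.6
[0.5203 0.0501] 2.74
-0.011 -0.035 0 0 0 0.12; -0.016 -0.072 0 0 0 0.24; -0.014 -0.109 0 0 0 0.36; -0.006 -0.145 0 0 0 0.48; 0.009 -0.179 0 0 0 0.6
[ 0.523  -0.0036] 3.64
0.021 -0.031 0 0 0 0.12; 0.047 -0.058 0 0 0 0.24; 0.077 -0.079 0 0 0 0.36; 0.11 -0.095 0 0 0 0.48; 0.146 -0.105 0 0 0 0.6
[ 0.5668 -0.0351] 4.54
```

play_rows(
  series="-0.041 0.001 0 0 0 0.12; -0.076 0.014 0 0 0 0.24; -0.113 0.02 0 0 0 0.36; -0.15 0.021 0 0 0 0.48; -0.186 0.014 0 0 0 0.6",
)

```text
time_s: 5.25
tool_pos: [0.5617, 0.0892, 0.0682]
tool_rot: [3.137, -0.005, 1.835]
ft_force: [-0.8, 8.0, 1.3]
finger_gap: 0.004
grasp_force: 4.1
```

play_rows(
  series="-0.035 -0.013 0 0 0 0.12; -0.067 -0.032 0 0 0 0.24; -0.095 -0.057 0 0 0 0.36; -0.118 -0.086 0 0 0 0.48; -0.136 -0.119 0 0 0 0.6",
)

```text
time_s: 5.88
tool_pos: [0.5184, 0.0513, 0.0677]
tool_rot: [3.141, -0.003, 2.736]
ft_force: [-2.9, 3.1, 3.2]
finger_gap: 0.003
grasp_force: 2.1
```

play_rows(
  series="-0.011 -0.035 0 0 0 0.12; -0.016 -0.072 0 0 0 0.24; -0.014 -0.109 0 0 0 0.36; -0.006 -0.145 0 0 0 0.48; 0.009 -0.179 0 0 0 0.6",
)

```text
time_s: 6.5
tool_pos: [0.5193, -0.0039, 0.0671]
tool_rot: [3.138, -0.007, -2.646]
ft_force: [-6.9, -1.0, 4.9]
finger_gap: 0.009
grasp_force: 3.3
```

play_rows(
  series="-0.05 -0.027 0 0 0 0; -0.05 -0.027 0.15 0 0 -0.06; 0 -0.05 0.2 0 0 -0.18; 0.1 -0.07 0.2 0 0 -0.3; 0.2 -0.09 0.2 0 0 -0.42",
)

```text
time_s: 7.12
tool_pos: [0.5832, -0.0305, 0.1281]
tool_rot: [3.141, 0.002, 2.993]
ft_force: [0.7, -0.0, -0.9]
finger_gap: 0.006
grasp_force: 0.0
```

play_rows(
  series="0.1 -0.01 0 0 0 -0.12; 0.156 -0.013 0 0 0 -0.24; 0.156 -0.013 0 0 0 -0.36; 0.156 -0.013 0 0 0 -0.48; 0.156 -0.013 0 0 0 -0.6",
)

```text
time_s: 7.75
tool_pos: [0.629, -0.0342, 0.1273]
tool_rot: [3.141, 0.0, 2.093]
ft_force: [-0.1, 0.5, 0.3]
finger_gap: 0.005
grasp_force: 0.0
```

play_rows(
  series="0 0 0 0 0 -0.12; 0 0 0 0 0 -0.24; 0 0 0 0 0 -0.36; 0 0 0 0 0 -0.48; 0 0 0 0 0 -0.6",
)

```text
time_s: 8.38
tool_pos: [0.629, -0.0342, 0.1274]
tool_rot: [3.141, -0.0, 1.193]
ft_force: [1.0, -0.4, -0.1]
finger_gap: 0.007
grasp_force: 0.0
```

play_rows(
  series="0 0 0 0 0 -0.12; 0 0 0 0 0 -0.24; 0 0 0 0 0 -0.36; 0 0 0 0 0 -0.48; 0 0 0 0 0 -0.6",
)

```text
time_s: 9.0
tool_pos: [0.629, -0.0342, 0.1275]
tool_rot: [3.141, -0.001, 0.293]
ft_force: [0.4, -0.1, -0.4]
finger_gap: 0.005
grasp_force: 0.0
```

play_rows(
  series="0 0 0 0 0 -0.12; 0 0 0 0 0 -0.24; 0 0 0 0 0 -0.36; 0 0 0 0 0 -0.48; 0 0 0 0 0 -0.6",
)

```text
time_s: 9.62
tool_pos: [0.629, -0.0342, 0.1274]
tool_rot: [-3.141, -0.0, -0.607]
ft_force: [-0.8, 0.1, 0.0]
finger_gap: 0.006
grasp_force: 0.0
```

```bash
cat > look.py <<'E'
from h import *; import sys
# index bearing: rectify ring top plane (z) from a camera, 0.5 mm/px, case x to right, case y up
def look(name,fn,z=.084,O=(.5775,.0265),yaw=.09):
    c=env.read_camera(name); s=.0004; n=300
    px=np.zeros((n,n,2),np.float32); C,S=np.cos(yaw),np.sin(yaw)
    for i in range(n):
        for j in range(n):
            a,b=(j-150)*s,(150-i)*s; px[i,j]=proj(c,(O[0]+C*a-S*b,O[1]+S*a+C*b,z))
    im=cv2.remap(c['pixels'],px[...,0],px[...,1],cv2.INTER_CUBIC); 
    cv2.imwrite(fn,im); return im
if __name__=='__main__':
    a=look('side','/tmp/a.png'); b=look('scene','/tmp/b.png')
    cv2.imwrite(sys.argv[1],np.hstack([a,b]))
    s=env.read_state(); print(s['time_s'],s['tool_pos'],s['tool_rot'],s['q'])
E
python3 look.py pics/e1.png
```

```text
9.725 [ 0.62902026 -0.03418933  0.1274277 ] [-3.14145953e+00 -1.96391398e-04 -5.99702885e-01] [-7.25649996e-02  4.66541163e-01  1.55890399e+00  1.80951432e-05
  1.11591080e+00  2.09792625e+00]
```

View pics/e1.png

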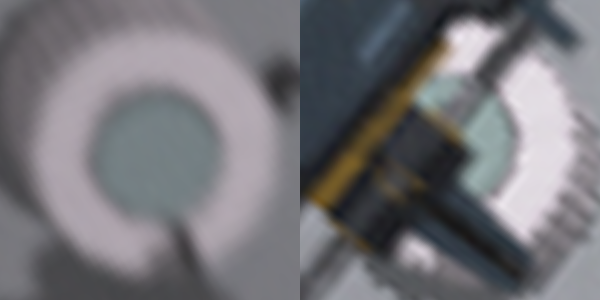

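Side rectified view: ring centre (155,155), index (184,240), so the ring stands at about 5.04 rad, with about 7.5 to go.

```bash
sed -i 's/\[\.5775,/[.579,/' orb.py; python3 orb.py .6301 -.009 -.6 5 .0615
```

```text
0.017 0.033 0 0 0 0.12; 0.029 0.068 0 0 0 0.24; 0.034 0.104 0 0 0 0.36; 0.033 0.141 0 0 0 0.48; 0.026 0.177 0 0 0 0.6
[0.6379 0.0441] 0.3
-0.014 0.034 0 0 0 0.12; -0.034 0.065 0 0 0 0.24; -0.06 0.092 0 0 0 0.36; -0.089 0.114 0 0 0 0.48; -0.122 0.131 0 0 0 0.6
[0.6013 0.0834] 1.2
-0.035 0.01 0 0 0 0.12; -0.072 0.014 0 0 0 0.24; -0.109 0.011 0 0 0 0.36; -0.144 0.001 0 0 0 0.48; -0.178 -0.014 0 0 0 0.6
[0.5479 0.0792] 2.1
-0.03 -0.022 0 0 0 0.12; -0.056 -0.048 0 0 0 0.24; -0.076 -0.079 0 0 0 0.36; -0.091 -0.113 0 0 0 0.48; -0.099 -0.148 0 0 0 0.6
[0.5182 0.0348] 3.0
-0.002 -0.037 0 0 0 0.12; 0.003 -0.074 0 0 0 0.24; 0.014 -0.109 0 0 0 0.36; 0.031 -0.141 0 0 0 0.48; 0.054 -0.17 0 0 0 0.6
[ 0.5344 -0.0162] 3.9
```

play_rows(
  series="0.051 0.051 0 0 0 0; 0.051 0.051 -0.197 0 0 0; 0.051 0.051 -0.197 0 0 0; 0.02 0.072 -0.197 0 0 0; 0.001 0.085 -0.197 0 0 0",
)

```text
time_s: 10.35
tool_pos: [0.6351, -0.0105, 0.0715]
tool_rot: [-3.137, -0.015, -0.595]
ft_force: [14.4, -10.8, -7.6]
finger_gap: 0.006
grasp_force: 8.5
```

play_rows(
  series="0.017 0.033 0 0 0 0.12; 0.029 0.068 0 0 0 0.24; 0.034 0.104 0 0 0 0.36; 0.033 0.141 0 0 0 0.48; 0.026 0.177 0 0 0 0.6",
)

```text
time_s: 10.98
tool_pos: [0.6432, 0.0455, 0.0714]
tool_rot: [3.138, -0.015, 0.309]
ft_force: [9.4, 1.7, -6.5]
finger_gap: 0.006
grasp_force: 4.4
```

play_rows(
  series="-0.014 0.034 0 0 0 0.12; -0.034 0.065 0 0 0 0.24; -0.06 0.092 0 0 0 0.36; -0.089 0.114 0 0 0 0.48; -0.122 0.131 0 0 0 0.6",
)

```text
time_s: 11.6
tool_pos: [0.6043, 0.0872, 0.0712]
tool_rot: [3.134, -0.009, 1.209]
ft_force: [4.6, 7.2, -3.8]
finger_gap: 0.003
grasp_force: 4.1
```

play_rows(
  series="-0.035 0.01 0 0 0 0.12; -0.072 0.014 0 0 0 0.24; -0.109 0.011 0 0 0 0.36; -0.144 0.001 0 0 0 0.48; -0.178 -0.014 0 0 0 0.6",
)

```text
time_s: 12.22
tool_pos: [0.5466, 0.0831, 0.0707]
tool_rot: [3.137, -0.004, 2.108]
ft_force: [-3.5, 7.8, 0.8]
finger_gap: 0.005
grasp_force: 4.3
```

play_rows(
  series="-0.03 -0.022 0 0 0 0.12; -0.056 -0.048 0 0 0 0.24; -0.076 -0.079 0 0 0 0.36; -0.091 -0.113 0 0 0 0.48; -0.099 -0.148 0 0 0 0.6",
)

```text
time_s: 12.85
tool_pos: [0.5138, 0.0363, 0.0702]
tool_rot: [3.14, -0.006, 3.009]
ft_force: [-9.3, 3.3, 5.7]
finger_gap: 0.006
grasp_force: 4.5
```

play_rows(
  series="-0.002 -0.037 0 0 0 0.12; 0.003 -0.074 0 0 0 0.24; 0.014 -0.109 0 0 0 0.36; 0.031 -0.141 0 0 0 0.48; 0.054 -0.17 0 0 0 0.6",
)

```text
time_s: 13.48
tool_pos: [0.5284, -0.0178, 0.0702]
tool_rot: [3.137, -0.01, -2.371]
ft_force: [-11.7, -8.2, 10.2]
finger_gap: 0.005
grasp_force: 7.5
```

play_rows(
  series="-0.04 -0.038 0 0 0 0; -0.04 -0.038 0.15 0 0 -0.06; 0 0 0.2 0 0 -0.18; 0.1 0.075 0.2 0 0 -0.3; 0.2 0.15 0.2 0 0 -0.42",
)

```text
time_s: 14.1
tool_pos: [0.595, 0.03, 0.1308]
tool_rot: [3.141, 0.004, -3.017]
ft_force: [0.1, -0.1, -0.2]
finger_gap: 0.005
grasp_force: 0.0
```

play_rows(
  series="0.09 0.07 0 0 0 -0.12; 0.173 0.135 0 0 0 -0.24; 0.173 0.135 0 0 0 -0.36; 0.173 0.135 0 0 0 -0.48; 0.173 0.135 0 0 0 -0.6",
)

```text
time_s: 14.72
tool_pos: [0.646, 0.0702, 0.1301]
tool_rot: [3.139, 0.001, 2.367]
ft_force: [0.2, -0.3, -0.8]
finger_gap: 0.003
grasp_force: 0.0
```

play_rows(
  series="0 0 0 0 0 -0.12; 0 0 0 0 0 -0.24; 0 0 0 0 0 -0.36; 0 0 0 0 0 -0.48; 0 0 0 0 0 -0.6",
)

```text
time_s: 15.35
tool_pos: [0.646, 0.0701, 0.1302]
tool_rot: [3.139, -0.001, 1.467]
ft_force: [-0.5, -0.1, 0.4]
finger_gap: 0.005
grasp_force: 0.0
```

play_rows(
  series="0 0 0 0 0 -0.12; 0 0 0 0 0 -0.24; 0 0 0 0 0 -0.36; 0 0 0 0 0 -0.48; 0 0 0 0 0 -0.6",
)

```text
time_s: 15.98
tool_pos: [0.646, 0.0701, 0.1302]
tool_rot: [3.141, -0.003, 0.567]
ft_force: [-0.3, -0.4, 0.3]
finger_gap: 0.002
grasp_force: 0.0
```

```bash
python3 look.py pics/e2.png
```

```text
16.075 [0.6460017  0.07004653 0.13003969] [ 3.14056826e+00 -2.67920050e-03  5.73181300e-01] [9.01356696e-02 4.92521470e-01 1.50642868e+00 3.71189556e-04
 1.13979406e+00 1.08759747e+00]
```

View pics/e2.png

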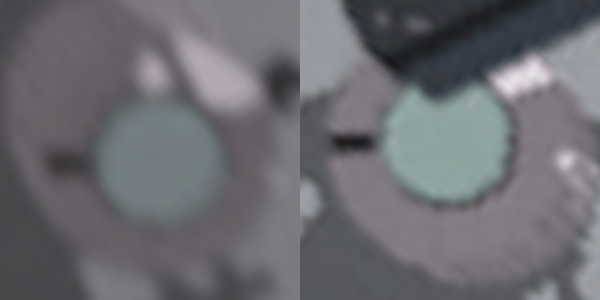

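Both views: ring centre (158,160)/(449,139), index at (68,163)/(353,142), so the ring is at about 9.46 rad with 3.1 rad to go.

play_rows(
  series="0 0 -0.19 0 0 0; 0 0 -0.195 0 0 0; 0 0 -0.195 0 0 0; -0.03 -0.019 -0.195 0 0 0; -0.052 -0.033 -0.195 0 0 0",
)

```text
time_s: 16.7
tool_pos: [0.6353, 0.0617, 0.0728]
tool_rot: [3.138, -0.015, 0.573]
ft_force: [13.6, 10.2, -0.8]
finger_gap: 0.003
grasp_force: 8.4
```

```bash
python3 orb.py .6308 .0592 .57 4 .0615
```

```text
-0.023 0.029 0 0 0 0.12; -0.05 0.054 0 0 0 0.24; -0.082 0.073 0 0 0 0.36; -0.116 0.086 0 0 0 0.48; -0.152 0.093 0 0 0 0.6
[0.5852 0.0871] 1.47
-0.037 0.001 0 0 0 0.12; -0.073 -0.006 0 0 0 0.24; -0.108 -0.018 0 0 0 0.36; -0.14 -0.037 0 0 0 0.48; -0.168 -0.061 0 0 0 0.6
[0.5348 0.0688] 2.37
-0.023 -0.028 0 0 0 0.12; -0.041 -0.061 0 0 0 0.24; -0.052 -0.096 0 0 0 0.36; -0.057 -0.132 0 0 0 0.48; -0.056 -0.169 0 0 0 0.6
[0.518  0.0181] 3.27
0.008 -0.036 0 0 0 0.12; 0.022 -0.07 0 0 0 0.24; 0.042 -0.101 0 0 0 0.36; 0.068 -0.127 0 0 0 0.48; 0.098 -0.149 0 0 0 0.6
[ 0.5474 -0.0266] 4.17
```

play_rows(
  series="-0.023 0.029 0 0 0 0.12; -0.05 0.054 0 0 0 0.24; -0.082 0.073 0 0 0 0.36; -0.116 0.086 0 0 0 0.48; -0.152 0.093 0 0 0 0.6",
)

```text
time_s: 17.32
tool_pos: [0.5883, 0.0911, 0.0725]
tool_rot: [3.131, -0.007, 1.479]
ft_force: [5.6, 8.5, 0.6]
finger_gap: 0.002
grasp_force: 4.6
```

play_rows(
  series="-0.037 0.001 0 0 0 0.12; -0.073 -0.006 0 0 0 0.24; -0.108 -0.018 0 0 0 0.36; -0.14 -0.037 0 0 0 0.48; -0.168 -0.061 0 0 0 0.6",
)

```text
time_s: 17.95
tool_pos: [0.5329, 0.0724, 0.0718]
tool_rot: [3.137, -0.004, 2.378]
ft_force: [-4.1, 7.6, 5.4]
finger_gap: 0.006
grasp_force: 4.0
```

play_rows(
  series="-0.023 -0.028 0 0 0 0.12; -0.041 -0.061 0 0 0 0.24; -0.052 -0.096 0 0 0 0.36; -0.057 -0.132 0 0 0 0.48; -0.056 -0.169 0 0 0 0.6",
)

```text
time_s: 18.58
tool_pos: [0.5136, 0.0188, 0.0706]
tool_rot: [3.14, -0.006, -3.003]
ft_force: [-7.2, 1.0, 5.3]
finger_gap: 0.005
grasp_force: 3.2
```

play_rows(
  series="0.008 -0.036 0 0 0 0.12; 0.022 -0.07 0 0 0 0.24; 0.032 -0.086 0 0 0 0.3; 0.032 -0.086 0 0 0 0.3; -0.038 -0.132 0 0 0 0.3",
)

```text
time_s: 19.2
tool_pos: [0.5066, -0.0212, 0.071]
tool_rot: [-3.14, 0.002, -2.558]
ft_force: [0.9, -1.0, 0.7]
finger_gap: 0.006
grasp_force: 0.0
```

play_rows(
  series="0 0 0.1 0 0 0; -0.1 0 0.25 0 0 -0.12; -0.25 0 0.3 0 0 -0.24; -0.3 0 0.3 0 0 -0.36; -0.3 0 0.3 0 0 -0.48",
)

```text
time_s: 19.82
tool_pos: [0.4145, -0.021, 0.1612]
tool_rot: [3.141, 0.002, 2.998]
ft_force: [-0.1, -0.7, -0.1]
finger_gap: 0.007
grasp_force: 0.0
```

```bash
python3 look.py pics/e3.png
```

```text
19.925 [ 0.41569808 -0.02101669  0.16092909] [3.14141934e+00 2.40401365e-03 3.00396317e+00] [-7.81714260e-02  1.14476355e-01  1.98368942e+00  3.49473574e-05
  1.04101682e+00 -1.51135610e+00]
```

View pics/e3.png

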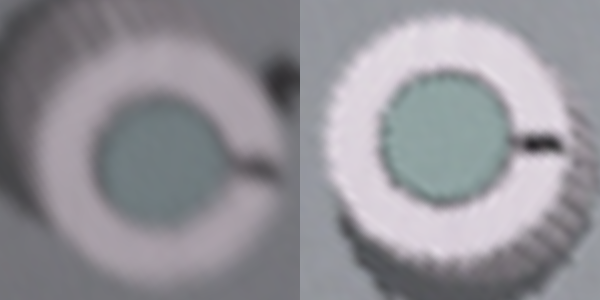

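Index bar at (541,143) around centre (446,137) in the scene view, and (258,168) around (159,160) in the side view. The ring is at about 12.5 rad, so it's at the arrow. Next is the slide.

play_rows(
  series="0.06 0.2 0 0 0 -0.12; 0.15 0.36 0 0 0 -0.24; 0.25 0.53 0 0 0 -0.36; 0.35 0.7 0 0 0 -0.48; 0.45 0.85 0 0 0 -0.6",
)

```text
time_s: 20.55
tool_pos: [0.5521, 0.2362, 0.1603]
tool_rot: [3.141, 0.0, 2.122]
ft_force: [0.9, -0.7, 0.4]
finger_gap: 0.007
grasp_force: 0.0
```

play_rows(
  series="0.028 0.038 0 0 0 -0.12; 0.028 0.038 0 0 0 -0.24; 0.028 0.038 0 0 0 -0.293; 0.028 0.038 0 0 0 -0.293",
)

```text
time_s: 21.05
tool_pos: [0.5596, 0.2455, 0.16]
tool_rot: [3.141, -0.0, 1.688]
ft_force: [1.1, -1.1, -1.1]
finger_gap: 0.003
grasp_force: 0.0
```

Run:
```python
from h import *
s=env.read_state(); print(s['tool_pos'],s['tool_rot'])
c=env.read_camera('scene'); d=env.read_camera('side'); i0=cv2.imread('pics/scene0.png')
print('mug top',onz(c,389,180,.092), onz(d,159,270,.092))
f=lambda i:cv2.resize(i,None,fx=3.9,fy=3.9,interpolation=cv2.INTER_CUBIC)
cv2.imwrite('pics/g1.png',np.hstack([f(c['pixels'][140:260,290:390]),f(d['pixels'][170:290,165:265])]))
```

```text
[0.55960163 0.24554488 0.16003109] [ 3.14119187e+00 -5.00509698e-05  1.68812856e+00]
mug top [0.60380448 0.36586175 0.092     ] [0.6089935  0.35184304 0.092     ]
```

View pics/g1.png

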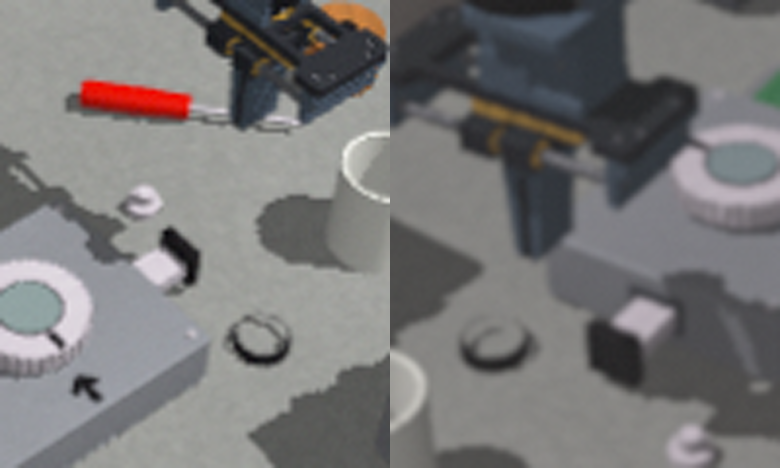

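Scene crop: pad at (180,258), clear of the fingers, with mug, cap and nut clear of the push path. The ring is still at the arrow. I'll lower the fingers and push.

play_rows(
  series="0 0 -0.2 0 0 0; 0 0 -0.38 0 0 0; 0 0 -0.427 0 0 0; 0 0 -0.427 0 0 0",
)

```text
time_s: 21.65
tool_pos: [0.5599, 0.2457, 0.0318]
tool_rot: [-3.141, 0.0, 1.685]
ft_force: [-0.4, 0.1, 0.2]
finger_gap: 0.006
grasp_force: 0.0
```

play_rows(
  series="0.006 -0.07 0 0 0 0; 0.01 -0.12 0 0 0 0; 0.014 -0.16 0 0 0 0; 0.018 -0.2 0 0 0 0; 0.02 -0.23 0 0 0 0",
)

```text
time_s: 22.28
tool_pos: [0.5662, 0.176, 0.0321]
tool_rot: [3.14, -0.0, 1.684]
ft_force: [0.2, 3.0, 1.1]
finger_gap: 0.004
grasp_force: 1.1
```

play_rows(
  series="0.002 -0.015 0 0 0 0; 0.003 -0.03 0 0 0 0; 0.003 -0.03 0 0 0 0; 0.003 -0.03 0 0 0 0",
)

```text
time_s: 22.78
tool_pos: [0.5663, 0.172, 0.0319]
tool_rot: [3.14, -0.007, 1.682]
ft_force: [-1.5, 15.0, 1.7]
finger_gap: 0.007
grasp_force: 7.8
```

play_rows(
  series="-0.005 0.06 0 0 0 0; -0.02 0.2 0 0 0 0; -0.02 0.24 0.1 0 0 0; -0.02 0.24 0.3 0 0 0; -0.02 0.24 0.42 0 0 0",
)

```text
time_s: 23.4
tool_pos: [0.5607, 0.2399, 0.1598]
tool_rot: [3.14, 0.001, 1.686]
ft_force: [0.5, 0.1, 0.6]
finger_gap: 0.006
grasp_force: 0.0
```

play_rows(
  series="-0.15 0 0.05 0 0 0; -0.3 0 0.05 0 0 0; -0.4 0 0.05 0 0 0; -0.4 0 0.05 0 0 0; -0.4 0 0.05 0 0 0",
)

```text
time_s: 24.02
tool_pos: [0.4412, 0.2397, 0.1726]
tool_rot: [3.141, 0.001, 1.685]
ft_force: [0.5, 1.3, 0.8]
finger_gap: 0.008
grasp_force: 0.0
```

Run:
```python
from h import *
c=env.read_camera('scene'); print(env.read_state()['tool_pos'])
f=lambda i:cv2.resize(i,None,fx=4,fy=4,interpolation=cv2.INTER_CUBIC)
cv2.imwrite('pics/z1.png',f(c['pixels'][165:295,230:410]))
```

```text
[0.44141436 0.23970435 0.17251856]
```

View pics/z1.png

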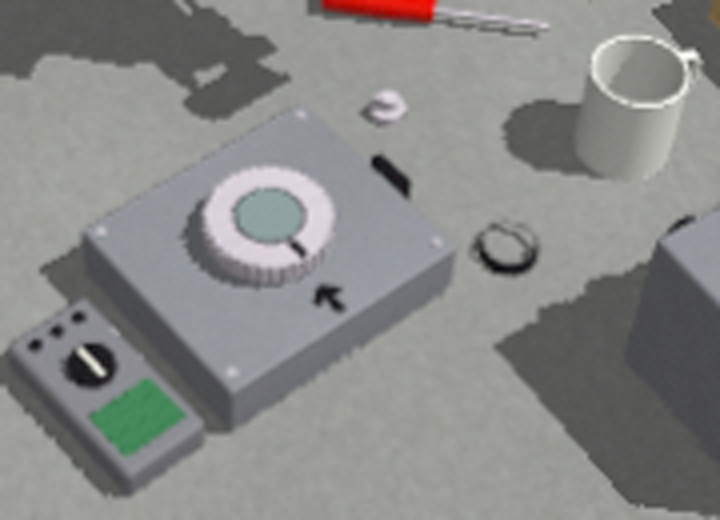

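The pad is home at (392,175), the index bar at (297,245) points at the arrow (328,297), and the bystanders haven't moved. Handing in.

```bash
python3 -c "
from rig import env
print(env.close_job())"
```

```text
the job is handed in; nothing more can be done
None
```

I handed in the job at about 24 s of the 67 s allowed: the ring measured about 12.5 rad (two full turns, bar at the arrow), the slide pad is home against its stop, the bystanders look unmoved and the arm is clear; no verdict was returned.

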